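# Bay the canister and start its filler cap

## Robot

A 6-joint arm with a two-finger parallel gripper is mounted at the origin on the work surface. World frame = base frame: x ahead of the robot, y to its left, z up, the work surface at z = 0. Lengths are in m, angles in rad, forces in N, time in s.
With the tool pointing down it reaches from about 0.3 to 0.95 m from the base axis. Payload 3.1 kg.
Tool frame: the origin (TCP) lies between the finger pads; the fingertips stand manip.finger_overhang ahead of it and the grasp point (between the pads) lies 8 mm behind it (manip.finger_overhang is the distance from the TCP to the fingertips, in m); z points along the fingers, y is the line along which they close (so a half turn about z gives the same grasp; the last joint's range is limited). The gripper opens to 85 mm and grips with 20 to 120 N. Pads are 22 mm wide; open, the fingers measure 114 mm over their backs; the gripper's body (76 mm by 85 mm) begins 54 mm behind the grasp point. The pads swing forward as they close: fully open they stand 13 mm farther back than shut.
Start: joints at [-1.278, 0.308, 1.634, -0, 1.2, -0.07], TCP at [0.222, -0.584, 0.242] pointing down, gripper open.
Joint ranges: [-3.06, 3.06], [-0.79, 1.96], [0.05, 2.63], [-1.19, 4.34], [0.05, 2.64], [-2.94, 2.94]. Speed limits (rad/s): [2.79, 2.79, 3.14, 3.14, 3.14, 3.14].

## Interface

Orientations are given as a unit quaternion [w, x, y, z].
In Python, from workcell import manip gives the robot as it stands. Calls block until the motion is done:
- manip.move_to(position, orientation): joint-space move of the TCP to a pose.
- manip.servo_line(position, orientation=None, v=0.15): straight line of the TCP; orientation=None keeps the orientation; v is the mean speed in m/s.
- manip.move_j(angles): joint-space move.
- manip.gripper_to(opening, squeeze=None): finger opening in m; squeeze is the grip in N (None keeps the last); returns when the fingers have stopped.
- manip.dwell(seconds).
- manip.inverse_kinematics(position, orientation): joint angles nearest the present ones, or None.
- manip.get_state(): the state.
- manip.camera(name): name is "scene" or "top" or "wrist"; returns the picture (420x560x3 uint8, red, green, blue); there is no depth.
- manip.camera_info(name): a dict with "mtx" (3x3 intrinsics, pixels), "D" ([k1, k2, p1, p2, k3] as OpenCV has them; the pictures are not rectified), "R" (3x3) and "t" (3): a world point X has camera coordinates R X + t; the wrist camera has in their place "T_tool_cam" (4x4, takes a point from camera to tool coordinates, whose origin is the TCP and whose axes are the flange's). Camera axes: x right, y down, z forward; pixel columns grow to the right and rows downward; lengths in m; the calibration is good to about 2 mm. A picture is of the moment at which its call begins: read the wrist's pose just before it. camera_info takes no time and is no camera call.
A pose or a line that the arm cannot do raises manip.MotionError and nothing moves.
- manip.close_job(): hands the job in; it is judged then, once.
The state is a dict: "time_s": time; "joint_pos": joint angles; "dq": joint speeds; "joint_efforts": joint torques, N m; "ee_pos": TCP position; "tcp_rot": TCP orientation; "force": force on the tool from outside, world axes, zero at the start; "moment": the same for the moment, N m; "width": finger opening in m; "finger_force": force on a finger pad.
Only numpy, scipy, OpenCV 4.12 (cv2) and the standard library are available. Lean on these libraries where they do the work, as an engineer would, in place of code of your own. Each camera call takes 0.05 s, during which the arm holds its last target. There are 200 camera calls.

## Task

Push the square steel canister along the rollers until it is fully home against the yellow stop of the capping bay. Then set the black filler cap on its neck with the cap's white stripe in line with the two yellow marks and let go of it. Take it again, back it off anticlockwise until it drops with a click into the thread start, then turn it forward (clockwise) until it is fully home, taking a fresh grip a quarter turn round where the wrist runs out; let go, and leave the other parts on the table where they are.

Things in the scene. Friction and masses are not known exactly. Their poses are not given: they have to be found in the camera images.
- line: Roller line fixed on the table, 150 x 380 mm, origin under its centre on the table. +y is the travel direction; its -y end is open to push from. Two side guides, tops 82 mm up, 2 mm clear of the canister each side. Eight free steel rollers (tops 50 mm up) from y = -182 to +34 mm, then the capping bay.
- bay_home (a point): Where canister_center lies when the canister is fully home in the capping bay, against the yellow stop (95 mm high, 65 mm farther on in +y, the travel direction). The bay floor is a grippy black rubber pad 1 mm below the roller tops; sliding on to it takes up to about 8 N and the canister then stays put.
- canister_center (a point): Centre of the loose square stainless canister (130 x 130 x 80 mm, about 0.85 kg), half-way up its 80 mm body. z up, y along the line's travel, x towards one of two yellow marks on the flange of its neck. It starts on the rollers.
- neck_top (a point): On the axis of the filler neck (centre of the canister's top), level with the top of the thread, 64 mm above canister_center. x points to a yellow mark; the marks lie at +x and -x, 41 to 55 mm from the axis. Neck 51 mm across, two-start thread 63 mm across; a coned tip stands 6 mm above the thread top.
- thread_root (a point): Foot of the neck, 24 mm below neck_top. Behaviour of the thread, seen from above: a cap set along the marks rests on top of it, and posts there stop it turning clockwise. Turned anticlockwise it drops after 0.6 to 1.6 rad (varies); about 0.35 rad farther posts stop it. From the drop, clockwise, it sinks on and meets the home stop after 2.1 to 2.5 rad.
- cap_center (a point): Centre of the loose black filler cap (76 mm across, 66 mm high, 0.16 kg), half-way up, on its axis; z up, x along the white stripe (half a turn is the same). Skirt from 33 to 7 mm below, cover plate's top 1 mm below this point; the grip stands on it. Two lugs inside the skirt, along the stripe, undersides 30 mm below; 2 mm play on the neck.
- cap_grip (a point): Middle of the cap's square grip, 16 mm above cap_center: 40 mm across flats (flats face the cap's x and y axes, corners rounded 5 mm), 34 mm tall. The cap turns almost without resistance. Held loosely (1 to 2 mm play a side) it still turns with the fingers and drops and sinks by its own weight.
- cap_foot (a point): Centre of the cap's underside, 33 mm below cap_center. Measured above neck_top, cap_center lies at 30 mm when the cap rests on top of the thread, 21 mm when it has dropped into the thread start (the click), 16 mm when it is fully home. At the start the foot stands on the floor of the grey tray.
- tray_cap: Grey parts tray 130 x 130 mm, rim 14 mm high, fixed, origin at the centre of its underside; its floor, 4 mm up, carries the cap. It stands left or right in front of the roller line.
- hub: Bystander: black four-lobed hub 72 mm across, 34 mm high, origin under its centre, in a blue tray. Leave alone.
- smallcarton: Bystander: small brown carton 85 x 60 x 45 mm, origin under its centre, on the table between the trays. Leave alone.
- starwheel: Bystander: black eight-lobed star wheel 170 mm across, 14 mm thick, flat on the table at the left. Leave alone.
- bend: Bystander: bent steel pipe, 32 mm thick, lying at the right. Leave alone.
- spanner: Bystander: spanner lying at the right. Leave alone.
Not all that is in view belongs to the job. There is more than one size of the part that bears canister_center; the job needs the smaller. Leave any blue look-alike of the part that bears cap_center alone.

How it is judged:
By the outcome, as a careful person would: the job done as asked, in the order asked, and still so for the second after the job is handed in, with the robot touching nothing.
It also fails if it takes over 72 s, if anything falls off the work surface, if the arm or the gripper's body presses on something with over 40 N, if the wrist force passes 120 N, or if a joint passes its speed limit or range.

## Working session

There is one attempt and no reset: what is moved stays moved. The work goes in short steps, each a Python script; the robot and the scene stay as the last script left them, time stands still between calls to the robot, and variables do not carry over. Pictures are saved under pics/ and viewed, at most 10 in all, crops included, and the job is handed in when it is done.

```bash
ls; mkdir -p pics; python3 - <<'E'
from workcell import manip
import cv2,numpy as np
a=manip.camera("scene");b=manip.camera("top")
cv2.imwrite("pics/scene.png",a[:,:,::-1]);cv2.imwrite("pics/top.png",b[:,:,::-1])
for n in("scene","top","wrist"):
    i=manip.camera_info(n);print(n,{k:np.round(v,4).tolist() for k,v in i.items() if not isinstance(v,str)})
s=manip.get_state();print(s,manip.finger_overhang)
E
```

```text
pics
scene {'mtx': [[486.347, 0.0, 279.5225], [0.0, 486.347, 211.1936], [0.0, 0.0, 1.0]], 'D': [-0.1728, 0.0, 0.0, 0.0, 0.0], 'R': [[-0.6864, 0.7271, -0.0156], [0.4521, 0.4098, -0.7922], [-0.5696, -0.5508, -0.61]], 't': [0.2978, -0.0864, 1.6291]}
top {'mtx': [[543.5849, 0.0, 288.8892], [0.0, 543.5849, 221.2967], [0.0, 0.0, 1.0]], 'D': [-0.2089, 0.0, 0.0, 0.0, 0.0], 'R': [[0.0048, -1.0, 0.0023], [-0.9837, -0.0051, -0.18], [0.18, -0.0014, -0.9837]], 't': [-0.0129, 0.4262, 1.5364]}
wrist {'mtx': [[299.604, 0.0, 275.1234], [0.0, 299.604, 208.6009], [0.0, 0.0, 1.0]], 'D': [-0.0313, 0.0, 0.0, 0.0, 0.0], 'T_tool_cam': [[-0.0007, -0.9586, -0.2848, 0.0719], [1.0, -0.0008, 0.0, 0.0003], [-0.0003, -0.2848, 0.9586, -0.1303], [0.0, 0.0, 0.0, 1.0]]}
{'time_s': 0.1, 'joint_pos': array([-1.27770300e+00,  3.08957017e-01,  1.63509633e+00,  9.82742088e-06,
        1.19970446e+00, -6.96989233e-02]), 'dq': array([-0.00139516, -0.00161543, -0.00236699, -0.00014632, -0.00044143,
        0.00083422]), 'joint_efforts': array([-1.52281762e-03, -4.16409802e+01, -2.77644843e+01, -1.35833720e-04,
        3.98370641e-03,  1.88310327e-07]), 'ee_pos': array([ 0.22156565, -0.58361149,  0.2411199 ]), 'tcp_rot': array([-1.07633883e-03,  9.83592532e-01,  1.80401105e-01, -1.16120511e-04]), 'force': array([-0.15985359,  0.50523043, -1.42658489]), 'moment': array([-0.0012998 ,  0.01745547,  0.02400595]), 'finger_force': 0.0, 'width': 0.0855418781700701} 0.011
```

View pics/scene.png

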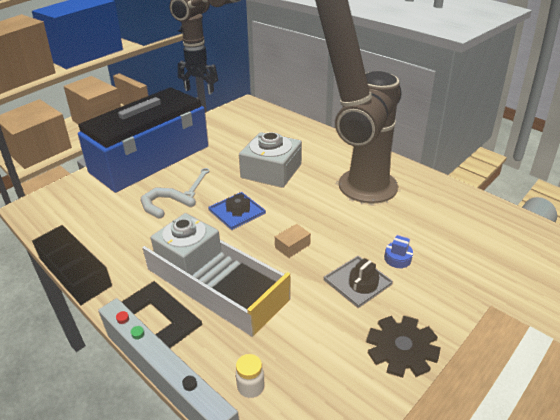

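View pics/top.png

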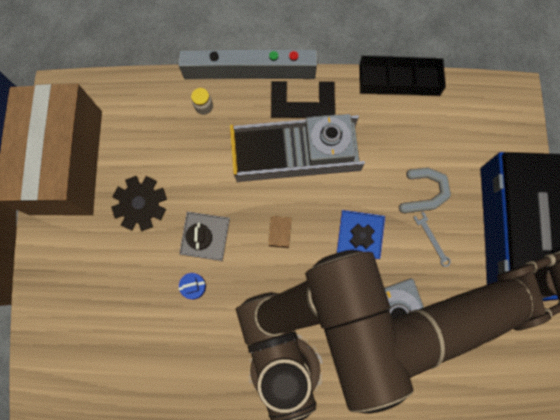

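The scene shows three candidates for the cap: the black cap with a white stripe in the grey tray (top 198,236; scene 364,277), the blue look-alike (top 192,286) and the hub in the blue tray (top 362,235). I choose the black one. The canister candidates are the one on the rollers (top 331,140) and the larger off-line one (top 405,300). I choose the one on the rollers.

```bash
cat > h.py <<'E'
from workcell import manip
import cv2,numpy as np
from scipy.spatial.transform import Rotation as Rn
def down(yaw):  # tool z down, tool y (closing line) at angle yaw+pi/2; tool x at yaw
    q=(Rn.from_euler('z',yaw)*Rn.from_euler('x',np.pi)).as_quat(); return [q[3],q[0],q[1],q[2]]
def R_of(q): return Rn.from_quat([q[1],q[2],q[3],q[0]]).as_matrix()
def wyaw():
    R=R_of(manip.get_state()["tcp_rot"]); return np.arctan2(R[1,0],R[0,0])
def cam(n,state=None):
    i=manip.camera_info(n);K=np.array(i["mtx"]);D=np.array(i["D"])
    if n!="wrist": return K,D,np.array(i["R"]),np.array(i["t"])
    T=np.array(i["T_tool_cam"]);W=np.eye(4);W[:3,:3]=R_of(state["tcp_rot"]);W[:3,3]=state["ee_pos"]
    M=np.linalg.inv(W@T);return K,D,M[:3,:3],M[:3,3]
def ray(c,uv):
    K,D,R,t=c;p=cv2.undistortPoints(np.array(uv,float).reshape(-1,1,2),K,D)[0,0]
    d=R.T@np.array([p[0],p[1],1]);return -R.T@t,d/np.linalg.norm(d)
def onz(c,uv,z):
    o,d=ray(c,uv);return o+d*(z-o[2])/d[2]
def proj(c,X):
    K,D,R,t=c;return cv2.projectPoints(np.array(X,float).reshape(-1,1,3),cv2.Rodrigues(R)[0],t,K,D)[0][:,0]
def tri(cs,uvs):
    A=0;b=0;L=[]
    for c,u in zip(cs,uvs):
        o,d=ray(c,u);P=np.eye(3)-np.outer(d,d);A=A+P;b=b+P@o;L.append((o,P))
    X=np.linalg.solve(A,b);return X,[float(np.linalg.norm(P@(X-o))) for o,P in L]
def shot(name):
    s=manip.get_state();im=manip.camera("wrist")[:,:,::-1].copy()
    cv2.imwrite(f"pics/{name}.png",im);np.save(f"pics/{name}.npy",np.r_[s["ee_pos"],s["tcp_rot"]]);return im
def wc(name):
    v=np.load(f"pics/{name}.npy");return cam("wrist",dict(ee_pos=v[:3],tcp_rot=v[3:]))
def st(m=""):
    s=manip.get_state();print(m,"t%.2f"%s["time_s"],np.round(s["ee_pos"],4),"yaw%.3f"%wyaw(),"F",np.round(s["force"],1),"M",np.round(s["moment"],2),"w%.4f ff%.1f"%(s["width"],s["finger_force"]),"q6 %.2f"%s["joint_pos"][5]);return s
E
python3 - <<'E'
from h import *
t=cam("top");s=cam("scene")
print("neck",tri([t,s],[(332,131),(182,225)]))
print("cap top stripe",tri([t,s],[(197,233),(366,270)]))
for p,z in [((233,150),.095),((182,212),0.01),((227,217),0.01),((223,259),.01),((182,254),.01),((235,126),.095),((237,180),.09),((356,118),.08),((362,172),.08),((331,131),.1)]:print(p,np.round(onz(t,p,z),3))
print("cam",manip.get_state()["joint_pos"],wyaw())
E
```

```text
neck (array([ 0.65907401, -0.12793762,  0.15708286]), [0.0019133745540261986, 0.0019133745540260508])
cap top stripe (array([0.38614146, 0.25597315, 0.05397947]), [0.003315404674946316, 0.003315404674946247])
(233, 150) [0.624 0.151 0.095]
(182, 212) [0.458 0.308 0.01 ]
(227, 217) [0.444 0.173 0.01 ]
(223, 259) [0.318 0.181 0.01 ]
(182, 254) [0.332 0.303 0.01 ]
(235, 126) [0.697 0.147 0.095]
(237, 180) [0.536 0.138 0.09 ]
(356, 118) [ 0.73  -0.208  0.08 ]
(362, 172) [ 0.564 -0.221  0.08 ]
(331, 131) [ 0.681 -0.131  0.1  ]
cam [-1.27770300e+00  3.08957017e-01  1.63509633e+00  9.82742088e-06
  1.19970446e+00 -6.96989233e-02] 0.3627885047402091
```

```bash
python3 - <<'E'
from h import *
for p in [(0.638,0.085,0.22),(0.386,0.24,0.1)]:
  print(p)
  for y in np.arange(-3.14,3.15,0.3925):
    q=manip.inverse_kinematics(p,down(y)); print("%.2f"%y, None if q is None else np.round(q,2))
d=np.array([-0.085,1,0]);d/=np.linalg.norm(d)
manip.move_to([0.66,-0.21,0.33],down(0.085));shotA=shot("A");st()
manip.move_to([0.645,0.02,0.33],down(0.085));shot("B");st()
E
python3 -c "
import cv2,numpy as np
a=cv2.imread('pics/A.png');b=cv2.imread('pics/B.png')
cv2.imwrite('pics/AB.png',cv2.resize(np.vstack([a,b]),None,fx=.7,fy=.7,interpolation=cv2.INTER_AREA))"
```

```text
(0.638, 0.085, 0.22)
-3.14 [ 0.06  0.36  1.61  0.    1.17 -1.51]
-2.75 [ 0.06  0.36  1.61  0.    1.17 -1.9 ]
-2.35 [ 0.06  0.36  1.61  0.    1.17 -2.29]
-1.96 [ 0.06  0.36  1.61  0.    1.17 -2.69]
-1.57 None
-1.18 [ 0.06  0.36  1.61 -0.    1.17  2.81]
-0.78 [ 0.06  0.36  1.61 -0.    1.17  2.42]
-0.39 [ 0.06  0.36  1.61 -0.    1.17  2.03]
0.00 [ 0.06  0.36  1.61 -0.    1.17  1.64]
0.39 [ 0.06  0.36  1.61 -0.    1.17  1.24]
0.79 [ 0.06  0.36  1.61 -0.    1.17  0.85]
1.18 [ 0.06  0.36  1.61 -0.    1.17  0.46]
1.57 [ 0.06  0.36  1.61 -0.    1.17  0.07]
1.96 [ 0.06  0.36  1.61  0.    1.17 -0.33]
2.36 [ 0.06  0.36  1.61  0.    1.17 -0.72]
2.75 [ 0.06  0.36  1.61  0.    1.17 -1.11]
3.14 [ 0.06  0.36  1.61  0.    1.17 -1.5 ]
(0.386, 0.24, 0.1)
-3.14 [ 0.46  0.18  2.13  0.    0.83 -1.11]
-2.75 [ 0.46  0.18  2.13  0.    0.83 -1.5 ]
-2.35 [ 0.46  0.18  2.13  0.    0.83 -1.9 ]
-1.96 [ 0.46  0.18  2.13  0.    0.83 -2.29]
-1.57 [ 0.46  0.18  2.13 -0.    0.83 -2.68]
-1.18 None
-0.78 [ 0.46  0.18  2.13 -0.    0.83  2.82]
-0.39 [ 0.46  0.18  2.13 -0.    0.83  2.42]
0.00 [ 0.46  0.18  2.13 -0.    0.83  2.03]
0.39 [ 0.46  0.18  2.13 -0.    0.83  1.64]
0.79 [ 0.46  0.18  2.13 -0.    0.83  1.25]
1.18 [ 0.46  0.18  2.13 -0.    0.83  0.85]
1.57 [ 0.46  0.18  2.13 -0.    0.83  0.46]
1.96 [ 0.46  0.18  2.13 -0.    0.83  0.07]
2.36 [ 0.46  0.18  2.13 -0.    0.83 -0.32]
2.75 [ 0.46  0.18  2.13  0.    0.83 -0.72]
3.14 [ 0.46  0.18  2.13  0.    0.83 -1.11]
 t2.24 [ 0.6594 -0.2112  0.3297] yaw0.083 F [-0.1  0.2  0. ] M [ 0.02  0.   -0.01] w0.0853 ff0.0 q6 1.11
 t3.21 [0.6453 0.0182 0.33  ] yaw0.083 F [ 1.  -0.6 -0.6] M [-0.01  0.    0.02] w0.0853 ff0.0 q6 1.45
```

View pics/AB.png

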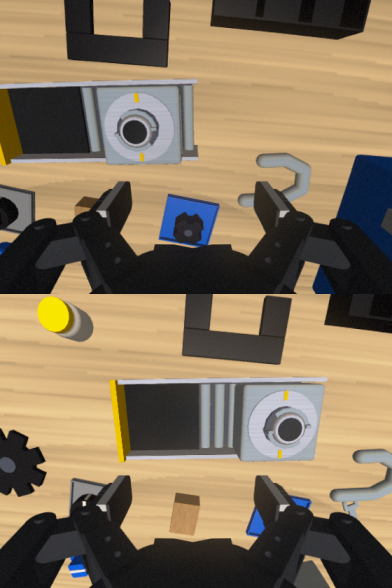

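Picture A (top) shows the canister neck at about (196,184) in full-size pixels, with its marks up and down at (194,140) and (202,223). Picture B shows the line with the yellow stop at its left end (x≈170), and the marks at (406,145) and (401,227). Next I segment the marks and the stop.

```bash
cat >> h.py <<'E'
def yellow(im,mn=15):
    hsv=cv2.cvtColor(im,cv2.COLOR_BGR2HSV);m=cv2.inRange(hsv,(18,170,110),(32,255,255))
    n,l,s,c=cv2.connectedComponentsWithStats(m);return [(np.round(c[i],1).tolist(),s[i].tolist(),l==i) for i in range(1,n) if s[i][4]>=mn]
E
python3 - <<'E'
from h import *
U={}
for n in "AB":
    im=cv2.imread(f"pics/{n}.png")
    for c,s,m in yellow(im):
        print(n,c,s)
        if s[4]>150:
            r=cv2.minAreaRect(np.argwhere(m)[:,::-1].astype(np.float32)); print(np.round(cv2.boxPoints(r),1).tolist())
    U[n]=[c for c,s,m in yellow(im) if s[4]<150]
A,B=wc("A"),wc("B")
for g in [((194,140),(406,145)),((202,223),(401,227))]:
    pa,pb=[min(U[k],key=lambda c:np.hypot(c[0]-q[0],c[1]-q[1])) for k,q in zip("AB",g)]
    print(pa,pb,tri([A,B],[pa,pb]))
E
python3 - <<'E'
import cv2,numpy as np
b=cv2.imread('pics/B.png')[100:260,140:480]
cv2.imwrite('pics/Bc.png',cv2.resize(b,None,fx=2.3,fy=2.3,interpolation=cv2.INTER_CUBIC))
E
```

```text
A [194.5, 139.2] [192, 133, 6, 13, 67]
A [2.8, 223.3] [0, 203, 9, 33, 156]
[[-6.099999904632568, 204.5], [0.5, 202.89999389648438], [8.5, 234.89999389648438], [1.899999976158142, 236.5]]
A [202.0, 223.9] [200, 219, 5, 11, 50]
B [78.5, 29.7] [53, 3, 52, 53, 2079]
[[41.900001525878906, 31.399999618530273], [69.4000015258789, -5.199999809265137], [114.80000305175781, 28.899999618530273], [87.4000015258789, 65.5]]
B [168.5, 184.6] [156, 123, 30, 118, 1193]
[[155.60000610351562, 123.19999694824219], [173.0, 121.0999984741211], [187.0, 238.8000030517578], [169.6999969482422, 240.89999389648438]]
B [408.3, 144.6] [406, 139, 6, 12, 58]
B [399.4, 228.0] [397, 223, 6, 11, 54]
[194.5, 139.2] [408.3, 144.6] (array([ 0.70421278, -0.12141936,  0.13309754]), [0.00016211331403202014, 0.00016211331403197693])
[202.0, 223.9] [399.4, 228.0] (array([ 0.60885315, -0.13084424,  0.13312471]), [9.984106558485826e-05, 9.984106558471993e-05])
```

View pics/Bc.png

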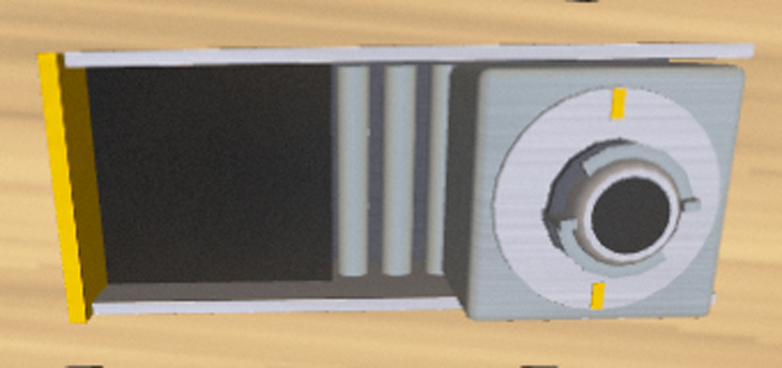

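The crop shows the empty bay, with the stop's top inner edge running from crop (62,53) to (90,316), the upper guide from (66,55) to (752,44), and the neck posts.

```bash
python3 - <<'E'
from h import *
B=wc("B");f=lambda p:(p[0]/2.3+140,p[1]/2.3+100)
G=[onz(B,f(p),.082) for p in [(66,53),(752,44),(90,314),(460,303)]]
S=[onz(B,f(p),.095) for p in [(62,53),(90,316)]]
print(np.round(G,4),np.round(S,4))
print("yaw guide",[np.arctan2(-(a-b)[0],(a-b)[1]) for a,b in [(G[0],G[1]),(G[2],G[3])]],"stop",np.arctan2(*(S[0]-S[1])[[1,0]]))
a=.0985;d=np.array([-np.sin(a),np.cos(a)]);x=np.array([np.cos(a),np.sin(a)])
c=np.array([.6565,-.1261]);print("dist to stop face",[(s[:2]-c)@d for s in S],"guides x",[(g[:2]-c)@x for g in G],"guide end", [(g[:2]-c)@d for g in G])
E
```

```text
[[ 0.703   0.1532  0.082 ]
 [ 0.7391 -0.2109  0.082 ]
 [ 0.5549  0.1413  0.082 ]
 [ 0.5799 -0.0755  0.082 ]] [[0.7033 0.1508 0.095 ]
 [0.5592 0.1373 0.095 ]]
yaw guide [np.float64(0.09882294577251521), np.float64(0.1150259098937404)] stop 0.09381401270436003
dist to stop face [np.float64(0.27096807862011546), np.float64(0.27164616866536667)] guides x [np.float64(0.07371810074076193), np.float64(0.07383626149578042), np.float64(-0.07482205111093508), np.float64(-0.0712160988171107)] guide end [np.float64(0.2733491483707856), np.float64(-0.09253503704642044), np.float64(0.2760526855973166), np.float64(0.05787262517551087)]
```

```bash
cat > push.py <<'E'
from h import *
a=.0985;d=np.array([-np.sin(a),np.cos(a),0]);c=np.array([.6565,-.1261,0])
R=Rn.from_rotvec(np.array([np.cos(a),np.sin(a),0])*np.radians(15)).as_matrix()@R_of(down(a+np.pi/2))
assert R[:,2]@d>0
q=Rn.from_matrix(R).as_quat();q=[q[3],q[0],q[1],q[2]]
P=lambda s,z=.1:(c+d*s+np.array([0,0,z])).tolist()
manip.gripper_to(0.0,20)
manip.move_to(P(-.112,.24),q)
manip.servo_line(P(-.112),v=.15);s0=st("down");f0=s0["force"]@d
s=-.112
manip.servo_line(P(-.065),v=.06);st()
for s in [-.03,.02,.07,.10]:
    manip.servo_line(P(s),v=.08);x=st("s%.3f"%s)
    if x["force"]@d-f0<-14:break
while s<.14 and x["force"]@d-f0>-18:
    s+=.005 if s<.115 else .002;manip.servo_line(P(s),v=.06);x=manip.get_state();print("%.3f %.1f"%(s,x["force"]@d-f0))
st("end")
E
python3 push.py
```

```text
down t6.88 [ 0.6685 -0.238   0.1014] yaw1.670 F [ 0.3 -0.5  0.2] M [-0.14 -0.   -0.01] w0.0000 ff0.0 q6 -0.69
 t7.81 [ 0.6629 -0.1906  0.0999] yaw1.669 F [ 0.3 -1.  -0.6] M [-0.13 -0.02  0.04] w-0.0003 ff0.0 q6 -0.65
s-0.030 t8.39 [ 0.6593 -0.1547  0.1   ] yaw1.670 F [ 0.2 -0.3 -0.2] M [-0.13 -0.04 -0.01] w-0.0003 ff0.0 q6 -0.62
s0.020 t9.17 [ 0.6543 -0.1055  0.0999] yaw1.670 F [0.  0.1 0. ] M [-0.11 -0.07  0.02] w0.0000 ff0.0 q6 -0.57
s0.070 t9.94 [ 0.6493 -0.0556  0.1   ] yaw1.670 F [ 0.1 -0.2  0.3] M [-0.15  0.01 -0.  ] w0.0004 ff0.0 q6 -0.51
s0.100 t10.47 [ 0.6464 -0.0256  0.1001] yaw1.669 F [-0.3 -0.3  0.3] M [-0.1  -0.   -0.02] w-0.0002 ff0.0 q6 -0.47
0.105 0.1
0.110 -1.4
0.115 -1.1
0.117 -2.0
0.119 -2.3
0.121 -2.5
0.123 -2.3
0.125 -2.4
0.127 -2.0
0.129 -2.4
0.131 -1.7
0.133 -2.1
0.135 -5.7
0.137 -9.9
0.139 -14.3
0.141 -18.2
end t14.47 [0.6436 0.0071 0.1001] yaw1.672 F [ -0.7 -18.9  -0.9] M [-3.25  0.15  0.12] w-0.0000 ff9.5 q6 -0.42
```

```bash
python3 - <<'E'
from h import *
a=.0985;d=np.array([-np.sin(a),np.cos(a),0]);p=manip.get_state()["ee_pos"]
manip.servo_line((p-d*.04).tolist(),v=.1)
manip.servo_line((p-d*.06+[0,0,.12]).tolist(),v=.2)
manip.move_to([0.63,0.0,0.33],down(a));shot("C");st()
manip.gripper_to(.085)
manip.move_to([0.63,0.15,0.33],down(a));shot("D")
manip.move_to([0.38,0.20,0.25],down(a));shot("E");st()
manip.move_to([0.38,0.29,0.25],down(a));shot("F");st()
C,D=wc("C"),wc("D")
U={n:[(c,s[4]) for c,s,m in yellow(cv2.imread(f"pics/{n}.png")) if 30<s[4]<150] for n in "CD"};print(U)
e=[]
for off in (.048,-.048):
    X=[.6362+off*np.cos(a),.0789+off*np.sin(a),.133]
    u=[proj(k,X)[0] for k in(C,D)];print(u)
    uu=[min(U[n],key=lambda c:np.hypot(*(np.array(c[0])-v)))[0] for n,v in zip("CD",u)]
    r=tri([C,D],uu);print(r);e.append(r[0])
print("mid",(e[0]+e[1])/2,"sep",np.linalg.norm(e[0]-e[1]),"yaw",np.arctan2(*(e[0]-e[1])[[1,0]]))
i=[cv2.imread(f"pics/{n}.png") for n in "EF"]
cv2.imwrite("pics/EF.png",cv2.resize(np.vstack([x[60:360,100:460] for x in i]),None,fx=1,fy=1))
E
```

```text
t17.52 [ 6.297e-01 -1.000e-04  3.291e-01] yaw0.099 F [-0.6  0.2 -1.1] M [-0.01  0.02  0.07] w-0.0002 ff0.0 q6 1.40
 t20.10 [0.3822 0.2001 0.2513] yaw0.097 F [0.8 0.2 0. ] M [ 0.01 -0.01  0.02] w0.0852 ff0.0 q6 1.86
 t20.60 [0.3808 0.2902 0.25  ] yaw0.099 F [-0.5 -1.2  0.6] M [-0.02  0.01  0.  ] w0.0850 ff0.0 q6 2.03
{'C': [([144.8, 109.2], 78), ([197.1, 129.2], 68), ([203.2, 215.3], 53)], 'D': [([337.0, 144.0], 63), ([332.3, 228.3], 48)]}
[array([200.99037388, 129.27571325]), array([341.1211899 , 143.91844152])]
(array([0.68350958, 0.08789004, 0.13236858]), [0.00011352794021796754, 0.00011352794021805207])
[array([206.7997152 , 215.72155214]), array([335.98252174, 227.99785027])]
(array([0.58802577, 0.07838589, 0.13281838]), [0.000420940015297212, 0.000420940015297153])
mid [0.63576767 0.08313797 0.13259348] sep 0.09595670634658739 yaw 0.09920998921347553
```

View pics/EF.png

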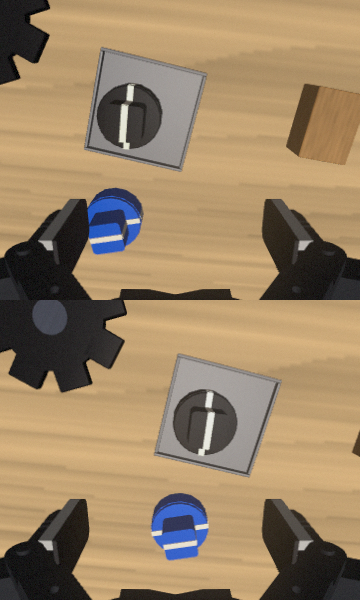

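In both crops the black cap with white stripe lies in the grey tray (E about (229,177), F about (308,180) in full-size pixels), with the blue look-alike below it. I take one closer crop to pick the stripe and grip corners.

```bash
python3 - <<'E'
from h import *
e=cv2.imread("pics/E.png")[125:230,175:285];f=cv2.imread("pics/F.png")[125:230,255:365]
d=cv2.imread("pics/D.png")[110:260,190:410]
r=lambda x,k:cv2.resize(x,None,fx=k,fy=k,interpolation=cv2.INTER_CUBIC)
top=np.hstack([r(e,3.6),r(f,3.6)]);bt=cv2.copyMakeBorder(r(d,1.4),0,0,0,top.shape[1]-308,cv2.BORDER_CONSTANT)
g=np.vstack([cv2.convertScaleAbs(top,alpha=1.3,beta=10),bt]);print(g.shape);cv2.imwrite("pics/cap.png",g)
E
```

```text
(588, 792, 3)
```

View pics/cap.png

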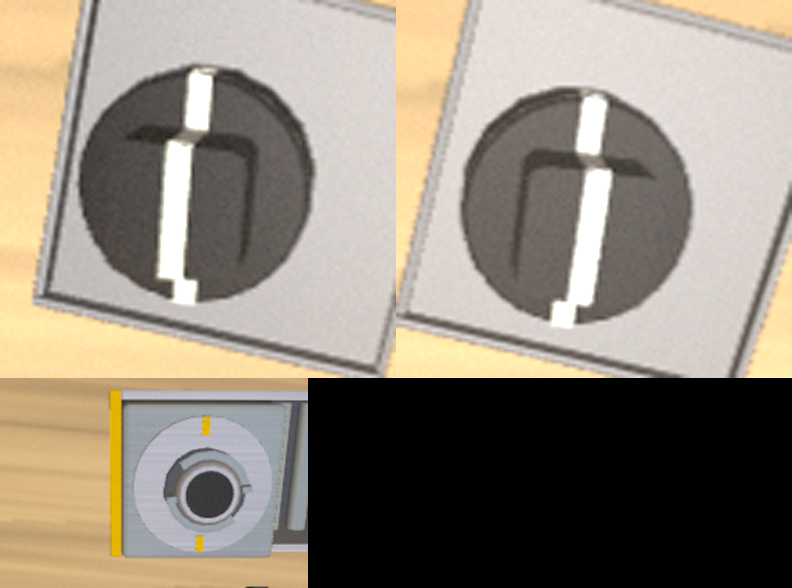

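The canister's face is flush with the yellow stop in D, with no gap. The ends of the stripe on the grip top are at E crop (179,142)/(170,278) and F crop (598,170)/(580,303).

```bash
python3 - <<'E'
from h import *
E,F=wc("E"),wc("F")
e=lambda p:(p[0]/3.6+175,p[1]/3.6+125); f=lambda p:((p[0]-396)/3.6+255,p[1]/3.6+125)
X=[]
for n,a,b in [("g1",(179,142),(598,170)),("g2",(170,278),(580,303)),("p1",(203,71),(595,92)),("p2",(184,303),(562,327))]:
    r=tri([E,F],[e(a),f(b)]);X.append(r[0]);print(n,np.round(r[0],4),np.round(r[1],4))
for i in(0,2):print("mid",(X[i]+X[i+1])/2,"len",np.linalg.norm(X[i]-X[i+1]),"yaw",np.arctan2(*(X[i]-X[i+1])[[1,0]]))
E
```

```text
g1 [0.4042 0.2548 0.0682] [0.0002 0.0002]
g2 [0.3638 0.2551 0.0703] [0. 0.]
p1 [0.4226 0.254  0.0315] [0.0005 0.0005]
p2 [0.3455 0.2554 0.0362] [0.0003 0.0003]
mid [0.38402554 0.25493496 0.06925049] len 0.0404332154208422 yaw -0.008133769524072798
mid [0.38405865 0.25466074 0.03386681] len 0.07725446083443313 yaw -0.01821652639161018
```

```bash
python3 - <<'E'
from h import *
print("blue cap",np.round(onz(wc("E"),(215,270),.05),3))
y=np.pi/2-.010;cap=np.array([.384,.2548])
manip.gripper_to(.056,30)
manip.move_to([*cap,.13],down(y));st()
manip.servo_line([*cap,.051],v=.12);st("at cap")
manip.gripper_to(.030,35);st("grip")
manip.servo_line([*cap,.16],v=.15);st("lift")
manip.move_to([.6358,.0831,.24],down(.0992+np.pi/2));st("over neck");shot("G")
g=manip.camera("scene")[:,:,::-1]
h=cv2.imread("pics/G.png")
cv2.imwrite("pics/G2.png",np.vstack([cv2.resize(h,(560,420))[:300],cv2.resize(g[180:320,120:400],(560,280))]))
E
```

```text
blue cap [0.271 0.263 0.05 ]
 t22.37 [0.3844 0.255  0.1304] yaw1.560 F [ 0.  -0.2 -0.4] M [0.01 0.01 0.06] w0.0561 ff0.0 q6 0.50
at cap t23.18 [0.3846 0.2552 0.0515] yaw1.561 F [ 0.5 -0.1  0.8] M [0.04 0.03 0.05] w0.0558 ff0.0 q6 0.50
grip t23.46 [0.3851 0.2554 0.0521] yaw1.561 F [ 1.1 -0.3  4.2] M [-0.05  0.06  0.02] w0.0396 ff36.7 q6 0.50
lift t24.33 [0.383  0.2543 0.1589] yaw1.561 F [ 0.7  0.4 -2.4] M [ 0.02 -0.03  0.01] w0.0395 ff36.1 q6 0.50
over neck t25.53 [0.6343 0.084  0.2387] yaw1.671 F [-0.4  0.4 -2. ] M [ 0.04 -0.    0.05] w0.0398 ff36.1 q6 -0.04
```

View pics/G2.png

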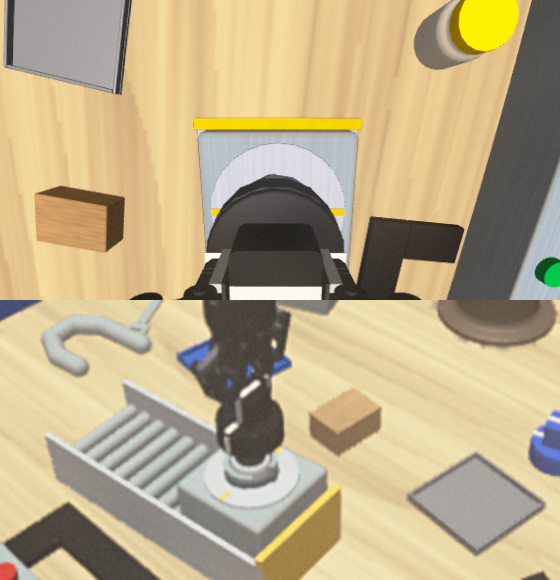

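The cap hangs squarely over the neck: cap axis column ≈279, both marks at row 212, columns ≈218 and 338. I lower it now.

```bash
python3 - <<'E'
from h import *
n=[.6358,.0831]
manip.servo_line([*n,.212],v=.08);x=st()
z=.212
while z>.192:
    z-=.002;manip.servo_line([*n,z],v=.05);x=manip.get_state();print("%.3f %.4f"%(z,x["ee_pos"][2]),np.round(x["force"],1),np.round(x["moment"],2))
    if x["force"][2]>5:break
st("rest")
E
```

```text
t26.13 [0.6351 0.0832 0.2108] yaw1.670 F [ 1.   0.9 -2.6] M [-0.03 -0.01 -0.02] w0.0396 ff36.0 q6 -0.04
0.210 0.2104 [ 0.7  0.6 -2.1] [ 0.01 -0.01 -0.02]
0.208 0.2080 [-0.1  0.8 -1.5] [ 0.03 -0.   -0.02]
0.206 0.2057 [-0.7 -0.  -1.8] [-0.04  0.04  0.04]
0.204 0.2038 [ 0.4 -0.2 -2.1] [-0.03  0.01  0.  ]
0.202 0.2017 [-0.9  0.5 -1.6] [ 0.01 -0.01 -0.02]
0.200 0.1998 [ 0.2 -0.3 -2.2] [ 0.02  0.03 -0.01]
0.198 0.1982 [ 1.2 -0.8 -1.4] [ 0.02 -0.04 -0.11]
0.196 0.1981 [-1.8  0.5  5.8] [ 0.04  0.5  -0.01]
rest t28.13 [0.6361 0.0831 0.1981] yaw1.670 F [-1.8  0.5  5.8] M [ 0.04  0.5  -0.01] w0.0395 ff36.9 q6 -0.04
```

```bash
python3 - <<'E'
from h import *
n=[.6358,.0831]
manip.servo_line([*n,.198],v=.05)
manip.gripper_to(.056,20);st("open")
manip.servo_line([*n,.285],v=.15);shot("H")
h=cv2.imread("pics/H.png")
cv2.imwrite("pics/H2.png",h[60:360,80:480]);st()
E
```

```text
open t28.69 [0.6358 0.0831 0.1979] yaw1.670 F [-1.1 -1.   0.2] M [ 0.07 -0.05  0.04] w0.0559 ff0.0 q6 -0.04
 t29.48 [0.6348 0.083  0.2834] yaw1.670 F [-0.5  0.6 -1.3] M [0.02 0.01 0.01] w0.0563 ff0.0 q6 -0.04
```

View pics/H2.png

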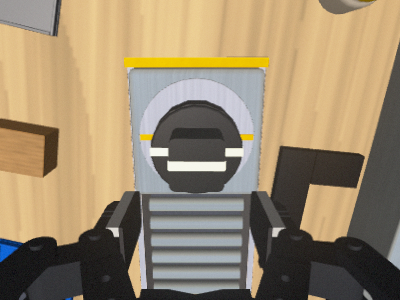

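The stripe (grip bar at crop row 166, columns 168–226) lies parallel to the marks (row 137) and the cap sits centred. I take it loosely and back it off anticlockwise.

```bash
cat >> h.py <<'E'
def stripe(im):
    hsv=cv2.cvtColor(im,cv2.COLOR_BGR2HSV);m=cv2.inRange(hsv,(0,0,205),(179,60,255));m[:240]=0;m[:,:200]=0;m[:,360:]=0
    n,l,s,c=cv2.connectedComponentsWithStats(m)
    if n<2:return None
    i=1+np.argmax(s[1:,4]);r=cv2.minAreaRect(np.argwhere(l==i)[:,::-1].astype(np.float32))
    return np.round(c[i],1).tolist(),s[i].tolist()
E
cat > ccw.py <<'E'
from h import *
n=[.6358,.0831]
manip.servo_line([*n,.200],v=.15)
manip.gripper_to(.0435,20);st("loose")
q0=np.array(manip.get_state()["joint_pos"]);k=0;print(stripe(shot("t0")))
while k<1.95:
    k+=.15;q=q0.copy();q[5]-=k;manip.move_j(q.tolist());manip.dwell(.1)
    x=manip.get_state();im=shot("t%d"%round(k*100));print("%.2f t%.1f mz%.2f fz%.1f"%(k,x["time_s"],x["moment"][2],x["force"][2]),stripe(im))
    if abs(x["moment"][2])>.25:break
    r=stripe(im)
    if k==.15:r0=r
    if r and abs(r[0][1]-r0[0][1])>5:print("drop?");break
st()
E
python3 ccw.py
```

```text
loose t30.48 [0.6366 0.0831 0.2014] yaw1.670 F [-0.9  0.3 -0.2] M [-0.02 -0.03 -0.02] w0.0433 ff0.0 q6 -0.04
([273.8, 289.4], [228, 281, 93, 16, 1293])
0.15 t30.9 mz-0.01 fz0.2 ([273.9, 292.3], [229, 280, 92, 24, 1260])
0.30 t31.3 mz-0.01 fz-0.2 ([274.3, 291.8], [229, 278, 93, 26, 1267])
0.45 t31.7 mz0.02 fz-0.0 ([274.2, 292.2], [229, 279, 93, 25, 1247])
0.60 t32.1 mz-0.04 fz0.1 ([274.2, 292.3], [229, 280, 93, 24, 1244])
0.75 t32.6 mz0.01 fz0.6 ([274.3, 292.6], [229, 280, 93, 25, 1246])
0.90 t33.0 mz0.04 fz0.5 ([274.1, 293.1], [229, 280, 92, 25, 1241])
1.05 t33.4 mz-0.00 fz-0.6 ([273.3, 295.7], [228, 283, 92, 25, 1222])
1.20 t33.8 mz-0.00 fz-0.1 ([273.4, 294.8], [229, 281, 91, 26, 1209])
1.35 t34.2 mz0.02 fz-0.1 ([274.3, 281.6], [232, 269, 87, 25, 1123])
drop?
 t34.27 [0.6367 0.0831 0.2015] yaw3.017 F [0.3 0.4 0.7] M [-0.03 -0.03 -0.03] w0.0436 ff0.1 q6 -1.38
```

The stripe shifted 13 px and shrank at k≈1.3 rad: the cap has dropped into the thread start. Now I turn it clockwise.

```bash
cat > cw.py <<'E'
from h import *
q0=np.array(manip.get_state()["joint_pos"]);k=0
while k<3.2:
    k+=.25 if k<2 else .08;q=q0.copy();q[5]+=k;manip.move_j(q.tolist());manip.dwell(.1)
    x=manip.get_state();im=shot("u%d"%round(k*100));print("%.2f q6 %.2f t%.1f mz%.2f fz%.1f"%(k,x["joint_pos"][5],x["time_s"],x["moment"][2],x["force"][2]),stripe(im))
    if abs(x["moment"][2])>.4:break
st()
E
python3 cw.py
```

```text
0.25 q6 -1.14 t34.7 mz-0.01 fz0.5 ([275.7, 281.8], [232, 270, 87, 23, 1116])
0.50 q6 -0.89 t35.2 mz0.01 fz-0.0 ([276.3, 281.5], [233, 269, 87, 24, 1114])
0.75 q6 -0.64 t35.7 mz-0.05 fz-0.9 ([276.5, 282.6], [233, 270, 87, 24, 1103])
1.00 q6 -0.39 t36.2 mz0.04 fz-0.5 ([276.0, 282.5], [233, 271, 86, 23, 1092])
1.25 q6 -0.14 t36.7 mz0.02 fz1.0 ([275.8, 281.1], [233, 269, 86, 24, 1090])
1.50 q6 0.11 t37.2 mz-0.03 fz-0.8 ([276.9, 284.6], [234, 272, 86, 24, 1048])
1.75 q6 0.36 t37.7 mz-0.01 fz0.2 ([276.2, 284.9], [234, 272, 85, 25, 1048])
2.00 q6 0.61 t38.2 mz0.04 fz0.4 ([276.5, 284.4], [234, 272, 85, 25, 1036])
2.08 q6 0.69 t38.6 mz0.04 fz0.6 ([276.8, 284.8], [235, 272, 84, 25, 1031])
2.16 q6 0.77 t39.0 mz-0.01 fz-0.2 ([276.9, 285.3], [235, 272, 84, 26, 1021])
2.24 q6 0.85 t39.4 mz-0.05 fz-0.9 ([276.9, 285.5], [235, 272, 84, 26, 1011])
2.32 q6 0.93 t39.8 mz0.01 fz-0.0 ([276.9, 285.0], [235, 272, 84, 26, 1007])
2.40 q6 1.01 t40.2 mz0.02 fz-0.5 ([276.9, 284.5], [235, 271, 84, 26, 1019])
2.48 q6 1.09 t40.6 mz0.04 fz-0.3 ([276.9, 284.0], [235, 271, 84, 26, 1017])
2.56 q6 1.17 t41.0 mz0.03 fz-0.6 ([276.9, 283.9], [235, 271, 84, 26, 1021])
2.64 q6 1.25 t41.4 mz0.07 fz0.6 ([277.2, 284.8], [235, 272, 84, 26, 998])
2.72 q6 1.33 t41.8 mz0.27 fz0.0 ([278.0, 286.5], [236, 272, 84, 29, 994])
2.80 q6 1.41 t42.2 mz0.60 fz-0.1 ([279.0, 288.5], [237, 271, 83, 34, 976])
 t42.27 [0.6373 0.0827 0.2017] yaw0.219 F [ 3.5 -3.3 -1. ] M [-0.51 -0.63  0.55] w0.0437 ff23.9 q6 1.41
```

```bash
python3 - <<'E'
from h import *
n=[.6358,.0831]
manip.gripper_to(.06,20);st("open")
manip.servo_line([*n,.30],v=.15)
U=[];C=[];y=wyaw()
for k,o in enumerate([(0,0),(0.0,.09)]):
    if k:manip.servo_line([n[0]+o[0],n[1]+o[1],.30],v=.2)
    im=shot("v%d"%k);c=wc("v%d"%k);C.append(c)
    hsv=cv2.cvtColor(im,cv2.COLOR_BGR2HSV);m=cv2.inRange(hsv,(0,0,215),(179,50,255))
    g=proj(c,[*n,.202])[0];L=cv2.connectedComponentsWithStats(m)
    ok=[i for i in range(1,L[0]) if L[2][i][4]>60]
    i=min(ok,key=lambda i:np.hypot(*(L[3][i]-g)));U.append(L[3][i]);print(g,L[3][i],L[2][i])
    r=cv2.minAreaRect(np.argwhere(L[1]==i)[:,::-1].astype(np.float32));b=cv2.boxPoints(r)
    e=b[1]-b[0] if np.linalg.norm(b[1]-b[0])>np.linalg.norm(b[2]-b[1]) else b[2]-b[1]
    p=[onz(c,L[3][i]+s*e/2,.202) for s in(1,-1)];print("len,yaw",np.linalg.norm(p[0]-p[1]),np.arctan2(*(p[0]-p[1])[[1,0]]))
print(tri(C,U));st()
im=[cv2.imread(f"pics/v{k}.png")[60:340,100:460] for k in(0,1)]
cv2.imwrite("pics/V.png",np.hstack(im))
E
```

```text
open t42.58 [0.6357 0.0839 0.201 ] yaw0.217 F [ 0.8 -0.4 -0.8] M [-0.03  0.05  0.01] w0.0601 ff0.0 q6 1.42
[274.85216599 213.23070758] [277.         214.58883249] [252 204  51  22 394]
len,yaw 0.040477521905575124 -1.024785662606141
[381.52511232 236.09945699] [382.79945055 237.52747253] [357 227  51  21 364]
len,yaw 0.04098817196470325 -1.0454943032407624
(array([0.63454773, 0.08108955, 0.20072217]), [0.00011324891237760971, 0.00011324891237774102])
 t44.09 [0.6356 0.1721 0.2994] yaw0.217 F [ 0.1  0.1 -0.7] M [0.01 0.   0.02] w0.0600 ff0.0 q6 1.55
```

View pics/V.png

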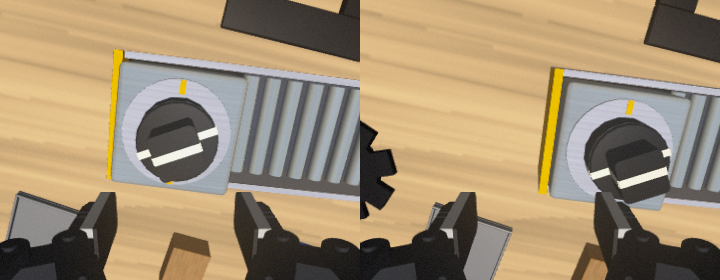

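The view shows the cap low on the neck and the canister against the stop, but the stripe (yaw ≈ -1.03) may have sprung back ~0.1 rad on release. I re-seat it gently, relieving the torque before letting go.

```bash
cat > re.py <<'E'
from h import *
n=[.6353,.0822]
def look(nm):
    im=shot(nm);c=wc(nm);hsv=cv2.cvtColor(im,cv2.COLOR_BGR2HSV);m=cv2.inRange(hsv,(0,0,200),(179,60,255))
    g=proj(c,[*n,.202])[0];L=cv2.connectedComponentsWithStats(m);ok=[i for i in range(1,L[0]) if L[2][i][4]>150]
    i=min(ok,key=lambda i:np.hypot(*(L[3][i]-g)));P=np.argwhere(L[1]==i)[:,::-1]
    W=np.array([onz(c,p,.202)[:2] for p in P]);e=np.linalg.svd(W-W.mean(0),full_matrices=False)[2][0]
    e=e*np.sign(e[0]);print(nm,"n",len(P),"mid",np.round(W.mean(0),4),"stripe yaw %.3f"%np.arctan2(e[1],e[0]))
manip.gripper_to(.056,20)
manip.move_to([*n,.28],down(.53));look("w0")
manip.servo_line([*n,.188],v=.12);manip.gripper_to(.0425,20);st("loose");look("w1")
q0=np.array(manip.get_state()["joint_pos"]);k=0
while k<.6:
    k+=.06;q=q0.copy();q[5]+=k;manip.move_j(q.tolist());manip.dwell(.1);x=manip.get_state();print("%.2f mz%.2f"%(k,x["moment"][2]))
    if x["moment"][2]>.3:break
look("w2")
q[5]=q0[5]+k-.2;manip.move_j(q.tolist());manip.dwell(.2);st("backed");look("w3")
manip.gripper_to(.056,20)
manip.servo_line([*n,.28],v=.15);st();look("w4")
E
python3 re.py
```

```text
Traceback (most recent call last):
  File "re.py", line 1, in <module>
    from h import *
  File "h.py", line 1, in <module>
    from workcell import manip
  File "re.py", line 9, in <module>
    manip.gripper_to(.056,20)
NameError: name 'manip' is not defined
```

My script's name, `re.py`, shadowed a standard library module; I rename it.

```bash
mv re.py reseat.py; rm -rf __pycache__/re.*; python3 reseat.py
```

```text
w0 n 485 mid [0.6348 0.0818] stripe yaw -1.030
loose t46.07 [0.6358 0.0822 0.189 ] yaw0.530 F [-0.8  0.1  0.7] M [ 0.01 -0.04  0.  ] w0.0425 ff0.0 q6 1.10
w1 n 1246 mid [0.6351 0.0815] stripe yaw -1.026
0.06 mz-0.01
0.12 mz0.18
0.18 mz0.74
w2 n 1261 mid [0.6359 0.0806] stripe yaw -1.072
backed t47.73 [0.6354 0.0825 0.1886] yaw0.548 F [-0.8  0.2 -0.1] M [-0.01  0.06  0.03] w0.0427 ff0.0 q6 1.08
w3 n 1259 mid [0.636  0.0818] stripe yaw -1.003
 t48.82 [0.6346 0.0821 0.279 ] yaw0.550 F [-1.6  0.5  0.7] M [ 0.05  0.04 -0.01] w0.0560 ff0.0 q6 1.08
w4 n 493 mid [0.6359 0.0815] stripe yaw -1.013
```

```bash
sed -i 's/k+=.06/k+=.03/;s/k-.2;/k-.09;/;s/"moment"\]\[2\]>.3/"moment"][2]>.2/;s/"w\([0-4]\)"/"x\1"/g' reseat.py; cat >> reseat.py <<'E'
c=wc("x4");a=.0992;Y=[q for q,s,m in yellow(cv2.imread("pics/x4.png"))];P=[]
for o in(.048,-.048):
    X=[.6358+o*np.cos(a),.0831+o*np.sin(a),.1326];g=proj(c,X)[0];u=min(Y,key=lambda q:np.hypot(*(q-g)));P.append(onz(c,u,.1326));print(g,u)
print("neck mid",(P[0]+P[1])/2,"yaw",np.arctan2(*(P[0]-P[1])[[1,0]]))
E
python3 reseat.py
```

```text
x0 n 484 mid [0.6357 0.0818] stripe yaw -1.009
loose t50.58 [0.6358 0.0823 0.1889] yaw0.530 F [ 0.4  1.4 -0.3] M [ 0.02 -0.09  0.02] w0.0422 ff0.0 q6 1.10
x1 n 1255 mid [0.6359 0.0818] stripe yaw -1.004
0.03 mz-0.00
0.06 mz0.06
0.09 mz0.03
0.12 mz0.11
0.15 mz0.36
x2 n 1254 mid [0.6355 0.0815] stripe yaw -1.060
backed t52.88 [0.6355 0.0824 0.1886] yaw0.469 F [ 0.1 -0.9 -0.4] M [-0.01 -0.04  0.03] w0.0423 ff0.0 q6 1.16
x3 n 1273 mid [0.6359 0.082 ] stripe yaw -1.042
 t53.98 [0.6346 0.0822 0.279 ] yaw0.470 F [ 1.  -0.3  0.3] M [ 0.01  0.02 -0.  ] w0.0562 ff0.0 q6 1.16
x4 n 486 mid [0.6356 0.0821] stripe yaw -1.047
[293.59241072 149.00872923] [297.1, 150.9]
[257.13237998 240.25279766] [216.2, 153.0]
neck mid [0.66595653 0.11677203 0.1326    ] yaw -1.0765136922634388
```

```bash
python3 - <<'E'
from h import *
manip.move_to([0.60,0.12,0.36],down(.0985));im=shot("y");c=wc("y");a=.0992
for o in(.048,-.048):
    g=proj(c,[.6358+o*np.cos(a),.0831+o*np.sin(a),.1326])[0]
    for q,s,m in yellow(im):
        if np.hypot(*(q-g))<15:print(g,q,s,onz(c,q,.1326))
st()
cv2.imwrite("pics/y2.png",cv2.resize(im[90:270,180:420],None,fx=3,fy=3,interpolation=cv2.INTER_CUBIC))
E
```

```text
[310.23739136 112.27786695] [313.4, 112.7] [311, 107, 5, 12, 50] [0.68347309 0.08420557 0.1326    ]
[307.71758909 194.17658301] [307.9, 196.0] [306, 193, 5, 7, 27] [0.58577159 0.07782392 0.1326    ]
 t54.58 [0.5993 0.1198 0.3581] yaw0.099 F [ 0.4 -0.4 -0.4] M [-0.01 -0.02  0.  ] w0.0561 ff0.0 q6 1.60
```

View pics/y2.png

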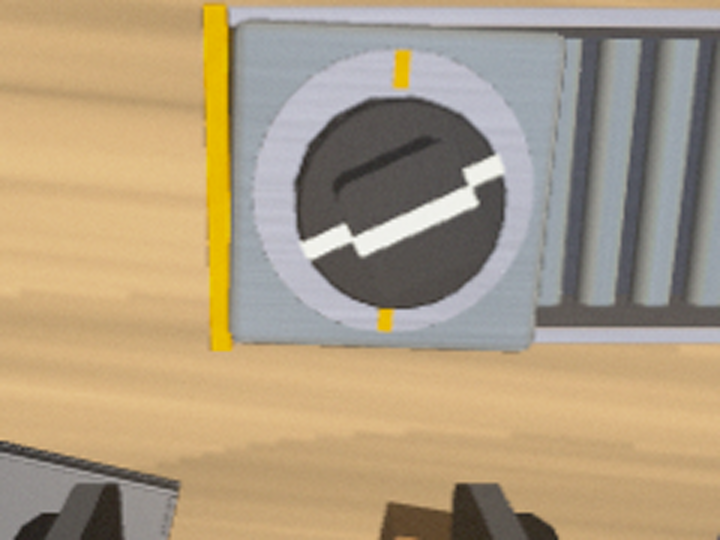

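The canister has yawed about 0.035 rad in its guide play from the tightening torque: the stop gap opens at the upper left and the mark is at (313,113). I nudge it square against the stop again.

```bash
cat > push2.py <<'E'
from h import *
a=.0985;d=np.array([-np.sin(a),np.cos(a),0]);xl=np.array([np.cos(a),np.sin(a),0]);c=np.array([.6565,-.1261,0])+.015*xl
R=Rn.from_rotvec(xl*np.radians(25)).as_matrix()@R_of(down(a+np.pi/2));q=Rn.from_matrix(R).as_quat();q=[q[3],q[0],q[1],q[2]]
P=lambda s,z=.1:(c+d*s+np.array([0,0,z])).tolist()
manip.gripper_to(0.0,20)
manip.move_to(P(.05,.30),q)
manip.servo_line(P(.095),v=.25);s0=st("down");f0=s0["force"]@d
s=.118;manip.servo_line(P(s),v=.06)
while s<.16:
    s+=.003;manip.servo_line(P(s),v=.06);x=manip.get_state();print("%.3f %.1f"%(s,x["force"]@d-f0))
    if x["force"]@d-f0<-17:break
st("end")
manip.servo_line(P(.09),v=.15);manip.servo_line(P(.05,.28),v=.3)
manip.move_to([0.60,0.12,0.36],down(.0985));im=shot("z");c=wc("z");n=[]
for o in(.048,-.048):
    g=proj(c,[.6358+o*np.cos(a),.0831+o*np.sin(a),.1326])[0]
    for u,s,m in yellow(im):
        if np.hypot(*(u-g))<15:n.append(onz(c,u,.1326));print(g,u,n[-1])
print("yaw",np.arctan2(*(n[0]-n[1])[[1,0]]));st()
E
python3 push2.py
```

```text
down t57.94 [ 0.6636 -0.0304  0.1018] yaw1.671 F [-0.8 -0.1  0.5] M [-0.24 -0.03  0.04] w-0.0002 ff0.0 q6 -0.60
0.121 -0.5
0.124 0.0
0.127 0.2
0.130 -1.0
0.133 -4.7
0.136 -7.6
0.139 -12.3
0.142 -17.3
end t60.48 [0.6625 0.0083 0.1003] yaw1.671 F [  5.4 -16.8  -1.4] M [-2.98 -0.85 -0.31] w0.0004 ff9.0 q6 -0.56
[309.83398553 112.01710708] [309.8, 110.3] [0.6854161  0.08809834 0.1326    ]
[307.39078836 194.06399816] [307.5, 194.4] [0.5876255  0.07819214 0.1326    ]
yaw 0.10095577548789482
 t63.63 [0.5999 0.1196 0.3591] yaw0.098 F [ 0.2  0.1 -1.2] M [-0.07  0.03  0.  ] w-0.0001 ff0.0 q6 1.60
```

```bash
python3 - <<'E'
from h import *
for nm in "yz":
    im=cv2.imread(f"pics/{nm}.png");c=wc(nm);m=cv2.inRange(cv2.cvtColor(im,cv2.COLOR_BGR2HSV),(0,0,205),(179,50,255))
    g=proj(c,[.6358,.0831,.202])[0];L=cv2.connectedComponentsWithStats(m)
    i=min([i for i in range(1,L[0]) if L[2][i][4]>60],key=lambda i:np.hypot(*(L[3][i]-g)))
    W=np.array([onz(c,p,.202)[:2] for p in np.argwhere(L[1]==i)[:,::-1]]);e=np.linalg.svd(W-W.mean(0),full_matrices=False)[2][0];e*=np.sign(e[0])
    print(nm,len(W),W.mean(0),np.arctan2(e[1],e[0]))
manip.close_job()
E
```

```text
y 477 [0.63665017 0.08432079] -1.0568523537726189
z 2567 [0.65236283 0.09899352] -0.8896432132868755
the job is handed in; nothing more can be done
```

The job is handed in at about 64 s: the canister is square against the yellow stop after a second push, and the cap was set on the marks, released, backed off to the drop and turned home until the stop resisted, then let go; the last stripe check after that push failed (it picked up the wrong image area), so the cap's final angle is unconfirmed.

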